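# Hold a spring clip gaping over a carving template

## Task

Lift the lid off the template box and set it down flat on the bench, clear of the box; do not drop it. Then squeeze the handles of the large spring clip to take it off the wall of the tool tray, and carry it over to the tall template that stands in the box. Finish while still holding the clip: squeezed wide open, jaws down, one jaw on each side of the middle of the template's top edge and touching neither face, so that I can slip a tracing in before it shuts; don't push the template about, and leave the other tools where they are.

Things in the scene. Friction and masses are not known exactly. Their poses are not given: they have to be found in the camera images.
- box: Plywood template box, fixed, left or right of the bench's middle: 116 (x) x 150 (y) mm, rim 65 mm high, with a 134 x 168 mm plinth up to 36 mm on which the lid rests. Origin: centre of its underside; x across the templates, y along them. The middle of the bench, between box and tray (about 0.52 m ahead of the robot), is free: at least 200 mm wide (y), 180 mm deep (x).
- lid: Loose deep plywood lid on the box, a hood open below: 129 (x) x 163 (y) mm, 81 mm high, walls 4 mm, about 0.26 kg, dark bar handle on top. Origin: centre of its lower rim (36 mm above the bench while on the box); z up. 2.5 mm play around the box; the tall template reaches 68 mm up inside it, so lift it straight up 75 mm or more before moving sideways.
- lid_handle (a point): Middle of the lid's bar handle, 106.5 mm above the lid's origin. The bar is 14 mm thick (x), 96 mm long (y) and 13 mm high, with 19 mm free below it between its two posts, which stand 41 mm either side of the middle.
- template: The tall template: upright bare metal sheet, 3 mm thick (x), 106 mm wide (y), 98 mm tall, fixed in one of the box's three slots (30 mm apart); straight top edge 104 mm above the bench, 39 mm above the box's rim. Two low templates in the other slots end below the rim. Origin: middle of its lower edge. Under the lid at the start.
- template_edge (a point): Middle of the tall template's top edge; x is square to the sheet, y along the edge, z up.
- tray: Grey open tool tray, fixed, 150 (x) x 220 (y) mm, 72 mm high, walls 4 mm. Origin: centre of its underside; -x is the near wall, on which the two spring clips are parked, jaws down.
- clip: Large spring clip like a clothes peg, 22 mm wide (x), about 0.085 kg: two steel levers on a pivot, black handles up, jaws down. Origin on the pivot, 78 mm above the bench while its 12 mm coil rests on the tray wall; x along the pivot and wall, z up, y from jaw B to jaw A. Jaws reach 45 mm down, handles 62 mm up. The frame is lever A's: it tilts by half the opening angle.
- clip_jaw (a joint): Opening angle of the large clip, rad: 0 parked on the 4 mm tray wall, 0.58 fully open at its stop. Needs about 4 N on each handle at 40 mm above the pivot to start, 11 N to open fully; it snaps shut when let go. At 0 the handles flare: 46 mm over their outsides 35 mm above the pivot, 62 mm at the ends; at 0.58 they are parallel, 24 mm over their outsides.
- clip_tip_a (a point): Inner corner of jaw A's tip, 45 mm below the pivot while parked. Fully open, the tips gape 30 mm (23 mm at 0.42 rad).
- clip_tip_b (a point): Inner corner of jaw B's tip, 45 mm below the pivot while parked. The black handle sleeves above are 24 mm wide (x), flat outside, and begin 16 mm above the pivot.
- small_clip: A smaller clip of the same kind (handles up to 42 mm above its pivot), parked on the same tray wall at least 70 mm from the large one. Leave it. Origin: its pivot, 76 mm above the bench.
- flat_chisel: Steel chisel lying in the tray, 11 mm thick, about 160 mm long along its x. Leave it.
- point_chisel: Steel point lying in the tray, 11 mm thick, about 150 mm long along its x. Leave it.
- hammer: Hammer with a steel head (94 mm) and wooden handle, 230 mm long along its x, 30 mm high, lying at the back. Leave it.
- offcut: Grey stone offcut with a moulded edge, 70 x 100 mm, 57 mm high, at the back. Leave it.
- pencil_tin: Metal tin with pencils, 66 mm across, about 150 mm high with the pencils, at the back. Leave it.
- glasses: Clear safety glasses, 130 mm wide, 120 mm deep, 40 mm high, on the near side. Leave them.
Mind the look-alikes: they are no part of the job. Leave any red look-alike of the clip alone. Leave any green look-alike of the lid alone.

How it is judged:
By the outcome, as a careful person would: the job done as asked, in the order asked, and still so for the second after the job is handed in, while the arm keeps its last pose, push and grip.
It also fails if it takes over 53 s, if anything falls off the work surface, if the arm or the gripper's body presses on something with over 40 N, if the wrist force passes 120 N, or if a joint passes its speed limit or range.

## Robot

A 7-joint arm with a two-finger parallel gripper is mounted at the origin on the work surface. World frame = base frame: x ahead of the robot, y to its left, z up, the work surface at z = 0. Lengths are in m, angles in rad, forces in N, time in s.
With the tool pointing down it reaches from about 0.425 to 0.925 m from the base axis. Payload 6.8 kg.
Tool frame: the origin (TCP) lies midway between the tips of the shut fingers; the grasp point (between the pads) lies 19 mm behind it; z points along the fingers, y is the direction in which the jaws open and shut (so a half turn about z gives the same grasp; the last joint's range is limited). The gripper opens to 88 mm and grips with 3 to 60 N. Pads are 20 mm wide; open, the fingers measure 115 mm over their backs; the gripper's body (75 mm by 178 mm) begins 61 mm behind the grasp point.
Start: joints at [1.109, 0.477, 0.022, 1.555, -0.011, 1.109, -0.083], TCP at [0.234, -0.633, 0.223] pointing down, gripper open.
Joint ranges: [-2.96, 2.96], [-0.34, 2.1], [-1.41, 1.46], [0.24, 2.44], [-1.37, 4.51], [0.17, 1.92], [-2.96, 2.96]. Speed limits (rad/s): [2.39, 2.39, 3.14, 3.14, 3.14, 3.14, 3.14].

## Interface

Orientations are given as a rotation vector (axis times angle).
In Python, from station import env gives the robot as it stands.
- The arm moves only by the tool play_rows, never from a script. Its argument "commands" is a list that holds one entry, the list of rows, each a list of 7 numbers: the closure, from 0 (fully open) to 1 (shut), then the shift along the tool's x, y, z in mm, then the turn, a rotation vector about the tool's x, y, z in rad. In form: [[[gripper, dx, dy, dz, wx, wy, wz], ...]]. A call has 1 to 20 rows; each row shifts and turns the pose as measured when the row begins, along the tool's axes as they then stand; what a row does not reach is not made up. A row lasts 1/8 s, in which the tool goes at most 62.5 mm and 10.7 degrees, less where a joint would pass 70% of its speed; a pose out of reach is approached as far as the arm can. A call is refused whole if a number of a shift passes 62.5 or a number of a turn 0.188, either way. A call with a gripper value outside its range is refused whole. The fingers move at their own pace and stop on an object; "force" is the grip in N (left out, the last holds). Time passes only in rows, so rows that do not move let the fingers close. It gives the time, the measured TCP pose, the force and the opening at its end, in the units of the state.
- env.sense(): the state, without advancing time (a new reading comes with each control period).
- env.grab_frame(name): name is "scene" or "top"; returns (picture, depth): 480x640x3 uint8, blue, green, red; 480x640 float32, m along the optical axis (not along the pixel's ray), 0 where there is no reading.
- env.camera_model(name): a dict with "vertical_fov" (degrees; the focal length in pixels is half the picture's height over the tangent of half this angle, whatever the lens; pixels are square), "cx", "cy" (the principal point, pixels), "D" ([k1, k2, p1, p2, k3] as OpenCV has them; the pictures are not rectified), "rvec" (rotation vector, rad) and "tvec" (3), from world to camera coordinates, as OpenCV has them. Camera axes: x right, y down, z forward; pixel columns grow to the right and rows downward; lengths in m; the calibration is good to about 2 mm. A picture is of the moment at which its call begins. camera_model takes no time and is no camera call.
- env.close_job(): hands the job in, once; it reports no verdict.
The state is a dict: "t": time; "joint_positions": joint angles; "joint_velocities": joint speeds; "tau": joint torques, N m; "tcp_pos": TCP position; "tool_rot": TCP orientation; "force": force on the tool from outside, world axes, zero at the start; "moment": the same for the moment, N m; "opening": finger opening in m.
Only numpy, scipy, OpenCV 4.12 (cv2) and the standard library are available. Lean on these libraries where they do the work, as an engineer would, in place of code of your own. Each camera call takes 0.05 s, during which the arm holds its last target.

## Working session

There is one attempt and no reset: what is moved stays moved. The work goes in short steps, Python scripts to look and compute and a tool call to move; the robot and the scene stay as the last step left them, time stands still between calls to the robot, and variables do not carry over. Pictures are saved under pics/ and viewed, and the job is handed in when it is done.

Besides the shell and the picture viewer there is one more tool, called after "Emit:" as name(argument=value, ...), one argument or row to a line, values as JSON. play_rows: Moves the arm, as the interface text tells. Its arguments: {"type":"object","properties":{"commands":{"type":"array","items":{"type":"array","items":{"type":"array","items":{"type":"number"}}}},"force":{"type":"number"}},"required":["commands"]}

```bash
ls; mkdir -p pics
cat > h.py <<'E'
import numpy as np, cv2
from station import env
def cam(n):
    m=env.camera_model(n); f=240/np.tan(np.radians(m["vertical_fov"])/2)
    K=np.array([[f,0,m["cx"]],[0,f,m["cy"]],[0,0,1.]]); R=cv2.Rodrigues(np.array(m["rvec"],float))[0]
    return K,np.array(m["D"],float),R,np.array(m["tvec"],float).ravel()
def ray(n,px):
    K,D,R,t=cam(n); u=cv2.undistortPoints(np.array(px,float).reshape(-1,1,2),K,D).reshape(-1,2)
    d=np.c_[u,np.ones(len(u))]@R; return -R.T@t,d
def onplane(n,px,z):
    c,d=ray(n,px); return c+d*((z-c[2])/d[:,2])[:,None]
def cloud(n,dep):
    K,D,R,t=cam(n); v,u=np.mgrid[0:480,0:640]
    p=cv2.undistortPoints(np.c_[u.ravel(),v.ravel()].astype(float).reshape(-1,1,2),K,D).reshape(-1,2)
    z=dep.ravel().astype(float); P=(np.c_[p*z[:,None],z]-t)@R
    P[z==0]=np.nan
    return P.reshape(480,640,3)
def proj(n,P):
    K,D,R,t=cam(n); return cv2.projectPoints(np.array(P,float).reshape(-1,1,3),cv2.Rodrigues(R)[0],t,K,D)[0].reshape(-1,2)
E
python3 - <<'E'
from h import *
for n in("scene","top"):
    p,d=env.grab_frame(n); cv2.imwrite(f"pics/{n}0.png",p); np.savez(f"{n}0.npz",p=p,d=d)
    c,_=ray(n,[[320,240]]); print(n,c,_, (d>0).mean(), env.camera_model(n)["vertical_fov"])
print(env.sense())
E
```

```text
pics
scene [1.314458   0.36801904 0.9485377 ] [[-0.66161399 -0.29896789 -0.6877722 ]] 0.996044921875 43.83712753250871
top [0.32928137 0.01772804 1.1756156 ] [[ 0.15271344  0.00947445 -0.98831815]] 0.9960774739583333 51.35986221651376
{'t': 0.1, 'joint_positions': array([ 1.10891242,  0.47772478,  0.0223199 ,  1.55630126, -0.01148788,
        1.10931562, -0.08308775]), 'joint_velocities': array([ 0.0002734 , -0.00044355,  0.00057601, -0.00237293,  0.00018825,
        0.00011067, -0.00056588]), 'tau': array([ 3.91822585e-03, -5.84095037e+01,  1.53932802e+00, -2.73315418e+01,
       -5.43236767e-02,  1.30914562e-02,  6.37328731e-05]), 'tcp_pos': array([ 0.23367139, -0.63270111,  0.22179527]), 'tool_rot': array([-3.09100675e+00, -5.52642685e-01,  6.28941902e-04]), 'force': array([-0.06264483,  0.41149058, -0.71134383]), 'moment': array([ 0.00987787, -0.03365713,  0.00744075]), 'opening': 0.08782890783387397}
```

View pics/scene0.png

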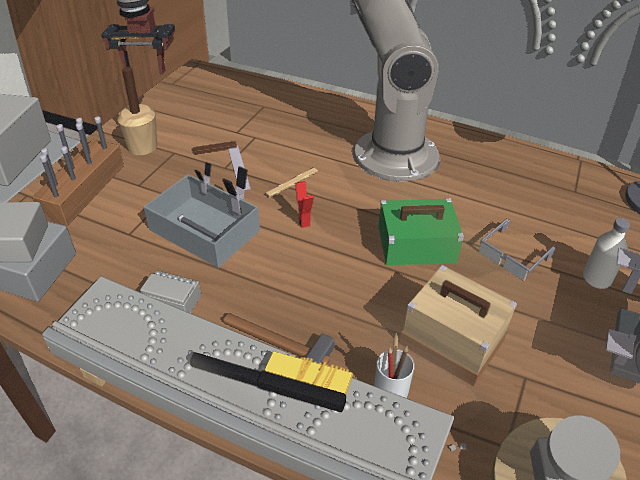

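View pics/top0.png

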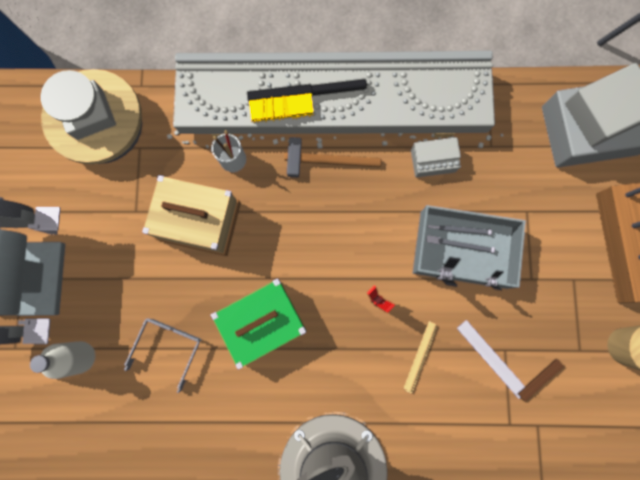

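The pictures show these candidates (top view pixels):
- **Lid:** plywood lid at (190,213), or the green one at (258,323), which is a look-alike.
- **Clip:** black clips on the tray's near wall at (450,268) and (495,278), or the red look-alike at (380,298).

I'll crop in on the two black clips and measure them.

Run:
```python
from h import *
a=np.load("top0.npz");b=np.load("scene0.npz")
c1=cv2.resize(a["p"][195:305,400:540],None,fx=4,fy=4,interpolation=cv2.INTER_CUBIC)
c2=cv2.resize(b["p"][150:270,130:320],None,fx=4,fy=4,interpolation=cv2.INTER_CUBIC)
cv2.imwrite("pics/c1.png",c1);cv2.imwrite("pics/c2.png",c2)
for n,q in(("top",a),("scene",b)):
    P=cloud(n,q["d"]); hsv=cv2.cvtColor(q["p"],cv2.COLOR_BGR2HSV); g=q["p"].max(2)
    # lid top plane
    for nm,zr,xr,yr in (("lidtop",(.108,.126),(.4,.75),(.1,.5)),("handle",(.135,.165),(.4,.75),(.1,.5)),("clipsdark",(.085,.16),(.3,.7),(-.5,-.15))):
        m=(P[...,2]>zr[0])&(P[...,2]<zr[1])&(P[...,0]>xr[0])&(P[...,0]<xr[1])&(P[...,1]>yr[0])&(P[...,1]<yr[1])
        nn,l,s,ce=cv2.connectedComponentsWithStats(m.astype(np.uint8))
        for i in range(1,nn):
            if s[i,4]<12: continue
            X=P[l==i]; r=cv2.minAreaRect((X[:,:2]*1000).astype(np.float32))
            print(n,nm,s[i],ce[i].round(1),"mean",X.mean(0).round(4),"rect",np.round(r[0],1),np.round(r[1],1),round(r[2],1),"z",X[:,2].min().round(3),X[:,2].max().round(3),"sat",hsv[l==i].mean(0).round())
```

```text
top lidtop [226 136   4   5  12] [227.3 138. ] mean [0.7227 0.2344 0.1162] rect [723.1 235.1] [6.5 3.5] 81.1 z 0.108 0.126 sat [  1. 124.  91.]
top lidtop [217 140   4   5  12] [218.8 142. ] mean [0.7127 0.2526 0.1182] rect [713.1 253. ] [3.8 6.5] 83.2 z 0.111 0.126 sat [12. 54. 59.]
top lidtop [ 142  176   90   73 4076] [187.5 212. ] mean [0.5546 0.3159 0.1166] rect [556.1 318. ] [165.5 130. ] 77.3 z 0.108 0.126 sat [ 24.  90. 224.]
top handle [225 130   3   5  14] [225.9 132.1] mean [0.7263 0.2325 0.1423] rect [726.1 232.3] [4.  6.8] 66.4 z 0.135 0.149 sat [ 15.  91. 119.]
top handle [214 136   4   5  14] [215.2 137.9] mean [0.7138 0.2558 0.1406] rect [713.9 256. ] [4.6 6.7] 33.4 z 0.136 0.147 sat [ 16.  87. 118.]
top handle [224 143   4   4  13] [225.6 144.6] mean [0.6984 0.2326 0.1411] rect [698.7 232.6] [5.1 6.8] 46.2 z 0.136 0.148 sat [ 16. 102. 117.]
top handle [161 201  46  17 319] [183.5 208.7] mean [0.5551 0.3159 0.1476] rect [556.2 316.9] [96.  14.9] 77.7 z 0.136 0.154 sat [ 13. 128. 122.]
top clipsdark [442 256  19  14 165] [451.1 262.3] mean [ 0.4447 -0.2486  0.1198] rec
[... 1460 characters left out ...]
an [0.7177 0.2583 0.1415] rect [717.8 258.4] [6.4 4.4] 59.8 z 0.136 0.15 sat [ 16.  86. 148.]
scene handle [388 348   5   7  24] [389.8 351. ] mean [0.7306 0.2346 0.1407] rect [730.6 235. ] [4.9 7.1] 10.4 z 0.135 0.147 sat [ 13. 106. 165.]
scene clipsdark [205 162   7  16  82] [207.6 169.2] mean [ 0.3958 -0.3421  0.1037] rect [ 395.2 -342.9] [21.3 15.7] 83.0 z 0.085 0.121 sat [92. 53. 51.]
scene clipsdark [222 166  26  32 374] [236.7 182.3] mean [ 0.4225 -0.2444  0.1158] rect [ 423.9 -245.9] [27.2 66.1] 79.9 z 0.085 0.145 sat [105.  41.  55.]
scene clipsdark [195 170  10  12  55] [199.5 175.2] mean [ 0.4244 -0.3463  0.1043] rect [ 420.9 -344.6] [18.  22.3] 63.0 z 0.086 0.12 sat [87. 75. 54.]
```

```bash
python3 -c "
import cv2;import numpy as np
a=cv2.imread('pics/c1.png');b=cv2.imread('pics/c2.png')
b=cv2.resize(b,(a.shape[1],int(b.shape[0]*a.shape[1]/b.shape[1])));o=np.vstack([a,b]);o=cv2.resize(o,None,fx=.74,fy=.74);print(o.shape);cv2.imwrite('pics/c3.png',o)"
```

```text
(587, 414, 3)
```

View pics/c3.png

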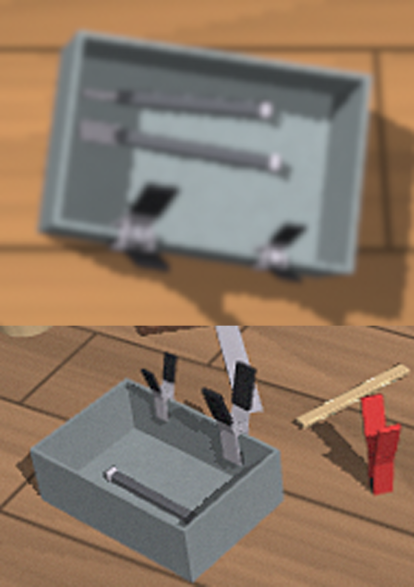

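The crops confirm the choice. The large clip is the left one in the top view at (450,268): its tops are at z≈0.142 and its handles are 62 mm over the outsides. The right one tops out at 0.120, so it is the small clip. The plywood lid measures 165x130 mm at z≈0.117, which matches the description. Next I'll measure the clip and tray axes, the free area, and the first move.

```bash
cat >> h.py <<'E'
from scipy.spatial.transform import Rotation as Ro
def delta(xyz,yaw_y):
    """shift in tool axes (mm) & turn about tool z (rad) to reach TCP xyz with tool down, tool y at yaw_y deg (mod 180)"""
    s=env.sense(); R=Ro.from_rotvec(s["tool_rot"]).as_matrix()
    sh=R.T@(np.array(xyz)-s["tcp_pos"])*1000
    best=None
    for k in (0,180):
        a=np.radians(yaw_y+k); y=np.array([np.cos(a),np.sin(a),0]); z=np.array([0,0,-1.]); T=np.c_[np.cross(y,z),y,z]
        w=Ro.from_matrix(R.T@T).as_rotvec()
        if best is None or np.linalg.norm(w)<np.linalg.norm(best): best=w
    return sh.round(1),best.round(3)
def st():
    s=env.sense(); R=Ro.from_rotvec(s["tool_rot"]).as_matrix()
    print("t",s["t"],"tcp",s["tcp_pos"].round(4),"yaw_y",np.degrees(np.arctan2(R[1,1],R[0,1])).round(2),"zax",R[:,2].round(3),"F",s["force"].round(1),"open",round(s["opening"],4),"q",s["joint_positions"].round(2)); return s,R
E
python3 - <<'E'
from h import *
for n in("top","scene"):
    q=np.load(n+"0.npz"); P=cloud(n,q["d"])
    m=(P[...,2]>.066)&(P[...,2]<.078)&(P[...,0]>.37)&(P[...,0]<.62)&(P[...,1]>-.46)&(P[...,1]<-.13)
    X=P[m];r=cv2.minAreaRect((X[:,:2]*1000).astype(np.float32));print(n,"tray",np.round(r[0],1),np.round(r[1],1),round(r[2],2))
    for a,b in((.1,.12),(.12,.134),(.134,.15)):
        m=(P[...,2]>a)&(P[...,2]<b)&(P[...,0]>.37)&(P[...,0]<.48)&(P[...,1]>-.3)&(P[...,1]<-.2)
        X=P[m];r=cv2.minAreaRect((X[:,:2]*1000).astype(np.float32));print(n,"clip",a,np.round(r[0],1),np.round(r[1],1),round(r[2],2),m.sum())
    # occupied stuff in the middle
    m=(P[...,2]>.012)&(P[...,0]>.3)&(P[...,0]<.78)&(P[...,1]>-.2)&(P[...,1]<.26)
    k,l,s,c=cv2.connectedComponentsWithStats(m.astype(np.uint8))
    for i in range(1,k):
        if s[i,4]>25: X=P[l==i];print(n,"obst",X.min(0).round(3),X.max(0).round(3),s[i,4])
print(delta([.45,-.2,.32],-12.5)); print(delta([.556,.317,.32],-12.5))
E
```

```text
top tray [ 485.8 -306.2] [222.6 158.4] 81.06
top clip 0.1 [ 423.5 -244.5] [25.3 45.3] 77.39 78
top clip 0.12 [ 424.3 -244.6] [26.  52.9] 75.96 60
top clip 0.134 [ 425.1 -246.4] [25.6 60.7] 80.32 91
top obst [ 0.678 -0.2    0.012] [0.78  0.26  0.149] 3408
top obst [ 0.664 -0.118  0.012] [0.759 0.116 0.037] 1247
top obst [ 0.666 -0.2    0.012] [ 0.735 -0.19   0.061] 180
top obst [0.473 0.221 0.012] [0.609 0.26  0.123] 1283
top obst [ 0.43  -0.2    0.012] [ 0.522 -0.186  0.076] 256
top obst [0.3   0.06  0.013] [0.413 0.26  0.118] 3035
top obst [ 0.341 -0.129  0.013] [ 0.398 -0.072  0.112] 323
scene tray [ 486.8 -304.1] [227.  164.4] 81.38
scene clip 0.1 [ 425.  -245.5] [26.6 51. ] 82.32 127
scene clip 0.12 [ 422.8 -244.8] [26.6 62.9] 82.77 92
scene clip 0.134 [ 425.9 -245.3] [25.5 62.4] 80.08 70
scene obst [ 0.342 -0.13   0.012] [ 0.399 -0.071  0.111] 510
scene obst [0.3   0.06  0.012] [0.417 0.26  0.117] 3968
scene obst [ 0.431 -0.2    0.012] [ 0.526 -0.183  0.077] 568
scene obst [0.476 0.221 0.012] [0.615 0.26  0.122] 1266
scene obst [ 0.666 -0.2    0.012] [0.78  0.072 0.084] 1138
scene obst [ 0.665 -0.118  0.012] [0.78  0.142 0.108] 1534
scene obst [0.679 0.156 0.012] [0.78  0.26  0.151] 1509
(array([ 352.8, -331.1,  -97.7]), array([-0.002, -0.001, -0.999]))
(array([ 631.4, -779.3,  -97. ]), array([-0.002, -0.001, -0.999]))
```

Emit:
play_rows(
  commands=[
    [[0, 40, -38, -12, 0, 0, 0], [0, 40, -38, -12, 0, 0, 0], [0, 40, -38, -12, 0, 0, 0], [0, 40, -38, -12, 0, 0, 0], [0, 40, -38, -12, 0, 0, 0], [0, 40, -38, -12, 0, 0, 0], [0, 40, -38, -12, 0, 0, 0], [0, 40, -38, -12, 0, 0, 0], [0, 40, -38, -12, 0, 0, 0]],
  ],
  force=30,
)

```text
t: 1.23
tcp_pos: [0.4505, -0.1841, 0.3238]
tool_rot: [-3.095, -0.517, 0.028]
force: [0.9, -0.5, 0.1]
opening: 0.0877
```

Run:
```python
from h import *
st();print(delta([.556,.317,.30],-12.5))
```

```text
t 1.225 tcp [ 0.4505 -0.1841  0.3238] yaw_y -71.02 zax [-0.018  0.001 -1.   ] F [ 0.9 -0.5  0.1] open 0.0877 q [ 0.51  0.1  -0.27  1.83  0.03  1.23 -1.01]
(array([ 263.1, -439.4,   22.5]), array([-0.015,  0.012, -1.021]))
```

Emit:
play_rows(
  commands=[
    [[0, 26, -44, 2, 0, 0, 0], [0, 26, -44, 2, 0, 0, 0], [0, 26, -44, 2, 0, 0, 0], [0, 26, -44, 2, 0, 0, 0], [0, 26, -44, 2, 0, 0, 0], [0, 26, -44, 2, 0, 0, 0], [0, 26, -44, 2, 0, 0, 0], [0, 26, -44, 2, 0, 0, 0], [0, 26, -44, 2, 0, 0, 0], [0, 26, -44, 2, 0, 0, 0], [0, 0, 0, 0, 0, 0, -0.17], [0, 0, 0, 0, 0, 0, -0.17], [0, 0, 0, 0, 0, 0, -0.17], [0, 0, 0, 0, 0, 0, -0.17], [0, 0, 0, 0, 0, 0, -0.17], [0, 0, 0, 0, 0, 0, -0.17], [0, 0, 0, 0, 0, 0, 0]],
  ],
)

```text
t: 3.35
tcp_pos: [0.5512, 0.3363, 0.2945]
tool_rot: [-2.403, -2.0, 0.037]
force: [-0.1, -0.3, 0.2]
opening: 0.0877
```

Run:
```python
from h import *
st();print(delta([.556,.317,.18],-12.5))
```

```text
t 3.35 tcp [0.5512 0.3363 0.2945] yaw_y -10.47 zax [-0.028 -0.004 -1.   ] F [-0.1 -0.3  0.2] open 0.0877 q [-0.1   0.5  -0.79  1.48  0.34  1.33 -1.09]
(array([-17.1,  11.3, 114.4]), array([-0.026,  0.009,  0.036]))
```

Emit:
play_rows(
  commands=[
    [[0, -17, 11, 20, -0.026, 0.009, 0.036], [0, 0, 0, 40, 0, 0, 0], [0, 0, 0, 40, 0, 0, 0], [0, 0, 0, 14, 0, 0, 0], [0, 0, 0, 0, 0, 0, 0]],
  ],
)

```text
t: 3.98
tcp_pos: [0.5593, 0.317, 0.1781]
tool_rot: [2.468, 1.942, 0.002]
force: [-0.1, -0.1, 0.1]
opening: 0.088
```

Run:
```python
from h import *
st();print(delta([.5562,.3172,.1245],-12.5))
```

```text
t 3.975 tcp [0.5593 0.317  0.1781] yaw_y -13.62 zax [ 0.002  0.    -1.   ] F [-0.1 -0.1  0.1] open 0.088 q [-0.1   0.57 -0.73  1.64  0.42  1.09 -1.19]
(array([-0.6, -3.1, 53.6]), array([ 0.002, -0.001, -0.019]))
```

Emit:
play_rows(
  commands=[
    [[0, 0, -3, 14, 0, 0, -0.019], [0, 0, 0, 25, 0, 0, 0], [0, 0, 0, 14, 0, 0, 0], [0, 0, 0, 0, 0, 0, 0]],
  ],
)

```text
t: 4.47
tcp_pos: [0.5581, 0.3201, 0.127]
tool_rot: [2.449, 1.966, 0.013]
force: [-0.3, -0.3, 0.5]
opening: 0.0878
```

Run:
```python
from h import *
st();print(delta([.5562,.3172,.1245],-12.5))
p,d=env.grab_frame("scene"); cv2.imwrite("pics/s1.png",cv2.resize(p[180:420,340:600],None,fx=3,fy=2.4*1.25-.5))
```

```text
t 4.475 tcp [0.5581 0.3201 0.127 ] yaw_y -12.49 zax [ 0.007  0.004 -1.   ] F [-0.3 -0.3  0.5] open 0.0878 q [-0.12  0.62 -0.71  1.69  0.47  1.   -1.21]
(array([-3.3, -1.2,  2.5]), array([ 0.006, -0.006,  0.   ]))
```

View pics/s1.png

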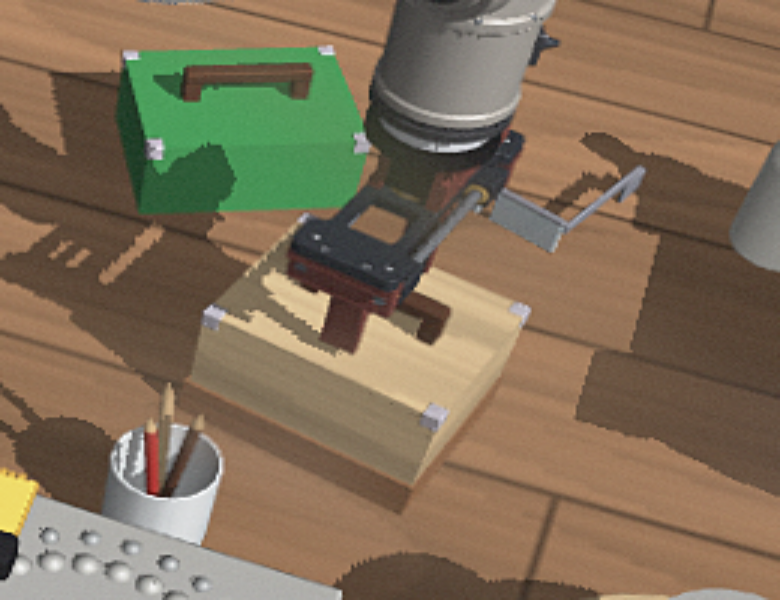

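The fingers straddle the middle of the bar, with the front finger at crop pixel (345,330). I'll centre, lower slightly and grip.

Emit:
play_rows(
  commands=[
    [[0, -3, -1, 2, 0.006, -0.006, 0], [0.6, 0, 0, 0, 0, 0, 0], [0.9, 0, 0, 0, 0, 0, 0], [1, 0, 0, 0, 0, 0, 0], [1, 0, 0, 0, 0, 0, 0], [1, 0, 0, 0, 0, 0, 0]],
  ],
  force=35,
)

```text
t: 5.28
tcp_pos: [0.5579, 0.3186, 0.1282]
tool_rot: [2.449, 1.966, 0.007]
force: [0.1, 0.3, -0.4]
opening: 0.0413
```

Run:
```python
from h import *
st();print(delta([.5562,.3172,.1245],-12.5))
```

```text
t 5.275 tcp [0.5579 0.3186 0.1282] yaw_y -12.51 zax [ 0.004  0.002 -1.   ] F [ 0.1  0.3 -0.4] open 0.0413 q [-0.12  0.62 -0.71  1.69  0.47  1.   -1.21]
(array([-1.7, -1.4,  3.7]), array([ 0.003, -0.003, -0.   ]))
```

Emit:
play_rows(
  commands=[
    [[0.6, -1, -1, 4, 0, 0, 0], [1, 0, 0, 0, 0, 0, 0], [1, 0, 0, 0, 0, 0, 0], [1, 0, 0, 0, 0, 0, 0], [1, 0, 0, 0, 0, 0, 0], [1, 0, 0, 0, 0, 0, 0]],
  ],
)

```text
t: 6.02
tcp_pos: [0.5563, 0.3176, 0.1235]
tool_rot: [2.449, 1.966, 0.005]
force: [-0.2, -0.4, 0.2]
opening: 0.0138
```

Run:
```python
from h import *
st()
```

```text
t 6.025 tcp [0.5563 0.3176 0.1235] yaw_y -12.5 zax [ 0.003  0.001 -1.   ] F [-0.2 -0.4  0.2] open 0.0138 q [-0.12  0.62 -0.71  1.69  0.47  1.   -1.21]
```

Emit:
play_rows(
  commands=[
    [[1, 0, 0, -6, 0, 0, 0], [1, 0, 0, -15, 0, 0, 0], [1, 0, 0, -20, 0, 0, 0], [1, 0, 0, -20, 0, 0, 0], [1, 0, 0, -20, 0, 0, 0], [1, 0, 0, -20, 0, 0, 0], [1, 0, 0, -4, 0, 0, 0]],
  ],
)

```text
t: 6.9
tcp_pos: [0.5562, 0.3178, 0.2374]
tool_rot: [2.449, 1.966, 0.008]
force: [-0.1, -0.4, -2.1]
opening: 0.0136
```

Run:
```python
from h import *
st();print(delta([.54,.02,.235],-12.5))
p,d=env.grab_frame("scene"); cv2.imwrite("pics/s2.png",cv2.resize(p[150:420,340:620],None,fx=2.2,fy=2.2))
```

```text
t 6.9 tcp [0.5562 0.3178 0.2374] yaw_y -12.49 zax [ 0.005  0.002 -1.   ] F [-0.1 -0.4 -2.1] open 0.0136 q [-0.08  0.51 -0.76  1.59  0.38  1.18 -1.14]
(array([-294.2,   48.6,    1.6]), array([ 0.004, -0.003,  0.   ]))
```

View pics/s2.png

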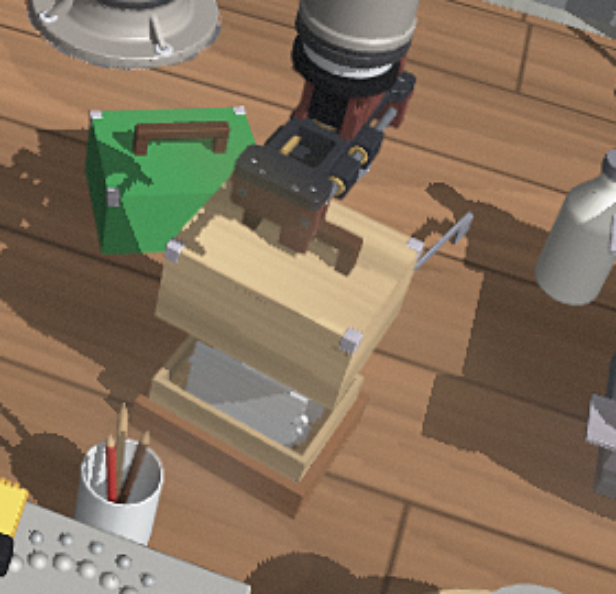

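Emit:
play_rows(
  commands=[
    [[1, -12, 2, 0, 0, 0, 0], [1, -28, 5, 0, 0, 0, 0], [1, -38, 6, 0, 0, 0, 0], [1, -38, 6, 0, 0, 0, 0], [1, -38, 6, 0, 0, 0, 0], [1, -38, 6, 0, 0, 0, 0], [1, -38, 6, 0, 0, 0, 0], [1, -34, 6, 0, 0, 0, 0], [1, -22, 4, 0, 0, 0, 0], [1, -10, 1, 0, 0, 0, 0], [1, 0, 0, 0, 0, 0, 0]],
  ],
)

```text
t: 8.32
tcp_pos: [0.5303, -0.0023, 0.2269]
tool_rot: [-2.452, -1.956, 0.022]
force: [-0.1, 0.6, -2.6]
opening: 0.0141
```

Run:
```python
from h import *
st();print(delta([.54,.02,.0875],-12.5))
```

```text
t 8.325 tcp [ 0.5303 -0.0023  0.2269] yaw_y -12.84 zax [-0.014 -0.005 -1.   ] F [-0.1  0.6 -2.6] open 0.0141 q [ 0.5   0.33 -0.74  1.85  0.25  1.08 -0.57]
(array([ 25. ,   6.2, 139.2]), array([-0.012,  0.008, -0.006]))
```

Emit:
play_rows(
  commands=[
    [[1, 15, 4, 10, -0.012, 0.008, -0.006], [1, 0, 0, 25, 0, 0, 0], [1, 0, 0, 30, 0, 0, 0], [1, 0, 0, 25, 0, 0, 0], [1, 0, 0, 18, 0, 0, 0], [1, 0, 0, 8, 0, 0, 0], [1, 0, 0, 0, 0, 0, 0]],
  ],
)

```text
t: 9.2
tcp_pos: [0.5395, 0.0264, 0.1056]
tool_rot: [-2.432, -1.983, -0.014]
force: [-0.0, -0.7, -2.1]
opening: 0.0138
```

Run:
```python
from h import *
st();print(delta([.54,.01,.0875],-12.5))
```

```text
t 9.2 tcp [0.5395 0.0264 0.1056] yaw_y -11.6 zax [ 0.005  0.009 -1.   ] F [-0.  -0.7 -2.1] open 0.0138 q [ 0.38  0.49 -0.69  1.95  0.4   0.83 -0.72]
(array([-16.1,   3.7,  17.9]), array([ 0.003, -0.009,  0.016]))
```

Emit:
play_rows(
  commands=[
    [[1, -5, 0, 6, 0.003, -0.009, 0], [1, 0, 0, 5, 0, 0, 0], [1, 0, 0, 3, 0, 0, 0], [1, 0, 0, 2, 0, 0, 0], [1, 0, 0, 0, 0, 0, 0]],
  ],
)

```text
t: 9.82
tcp_pos: [0.5402, 0.021, 0.0904]
tool_rot: [2.434, 1.983, 0.004]
force: [0.1, -1.3, -1.8]
opening: 0.0137
```

Run:
```python
from h import *
st();print(delta([.54,.01,.0875],-12.5))
```

```text
t 9.825 tcp [0.5402 0.021  0.0904] yaw_y -11.66 zax [ 0.004 -0.    -1.   ] F [ 0.1 -1.3 -1.8] open 0.0137 q [ 0.37  0.51 -0.67  1.96  0.43  0.81 -0.74]
(array([-10.8,   2.1,   2.9]), array([ 0.004, -0.   ,  0.015]))
```

Emit:
play_rows(
  commands=[
    [[1, 0, 0, 2, 0.004, 0, 0], [1, 0, 0, 1, 0, 0, 0], [1, 0, 0, 1, 0, 0, 0], [1, 0, 0, 0, 0, 0, 0]],
  ],
)

```text
t: 10.32
tcp_pos: [0.5404, 0.0211, 0.0878]
tool_rot: [2.435, 1.984, -0.0]
force: [0.3, 0.3, -2.6]
opening: 0.0138
```

Run:
```python
from h import *
st();print(delta([.54,.01,.0875],-12.5))
```

```text
t 10.325 tcp [0.5404 0.0211 0.0878] yaw_y -11.67 zax [ 0.    -0.001 -1.   ] F [ 0.3  0.3 -2.6] open 0.0138 q [ 0.37  0.52 -0.66  1.96  0.43  0.81 -0.74]
(array([-10.9,   1.8,   0.3]), array([0.   , 0.001, 0.014]))
```

Emit:
play_rows(
  commands=[
    [[1, 0, 0, 1, 0, 0, 0], [1, 0, 0, 1, 0, 0, 0], [1, 0, 0, 0, 0, 0, 0]],
  ],
)

```text
t: 10.7
tcp_pos: [0.5406, 0.0212, 0.0877]
tool_rot: [2.434, 1.983, -0.001]
force: [-0.3, -0.9, -2.6]
opening: 0.0138
```

Run:
```python
from h import *
st()
```

```text
t 10.7 tcp [0.5406 0.0212 0.0877] yaw_y -11.67 zax [ 0.001 -0.002 -1.   ] F [-0.3 -0.9 -2.6] open 0.0138 q [ 0.37  0.52 -0.66  1.96  0.44  0.81 -0.74]
```

Emit:
play_rows(
  commands=[
    [[1, 0, 0, 2.5, 0, 0, 0], [1, 0, 0, 2, 0, 0, 0]],
  ],
)

```text
t: 10.95
tcp_pos: [0.5407, 0.0211, 0.0874]
tool_rot: [2.433, 1.98, -0.005]
force: [-10.7, -3.2, 23.9]
opening: 0.014
```

Run:
```python
from h import *
st()
```

```text
t 10.95 tcp [0.5407 0.0211 0.0874] yaw_y -11.7 zax [ 0.001 -0.006 -1.   ] F [-10.7  -3.2  23.9] open 0.014 q [ 0.36  0.52 -0.66  1.96  0.44  0.81 -0.75]
```

Emit:
play_rows(
  commands=[
    [[1, 0, 0, 0, 0, 0, 0], [0.75, 0, 0, 0, 0, 0, 0], [0.6, 0, 0, 0, 0, 0, 0], [0.5, 0, 0, 0, 0, 0, 0], [0.5, 0, 0, 0, 0, 0, 0], [0.4, 0, 0, -10, 0, 0, 0], [0.3, 0, 0, -25, 0, 0, 0], [0, 0, 0, -40, 0, 0, 0], [0, 0, 0, -40, 0, 0, 0], [0, 0, 0, -25, 0, 0, 0]],
  ],
)

```text
t: 12.2
tcp_pos: [0.54, 0.0224, 0.2318]
tool_rot: [2.433, 1.984, -0.006]
force: [0.9, 0.4, 0.8]
opening: 0.0864
```

Run:
```python
from h import *
st();print(delta([.4247,-.2456,.24],-9.3))
for n in("scene","top"):
    p,d=env.grab_frame(n); cv2.imwrite(f"pics/{n}3.png",p); np.savez(n+"3.npz",p=p,d=d)
```

```text
t 12.2 tcp [0.54   0.0224 0.2318] yaw_y -11.62 zax [-0.002 -0.004 -1.   ] F [0.9 0.4 0.8] open 0.0864 q [ 0.46  0.34 -0.76  1.83  0.27  1.08 -0.6 ]
(array([-285.8,  -58.9,   -6.9]), array([-0.001,  0.004, -0.041]))
```

View pics/scene3.png

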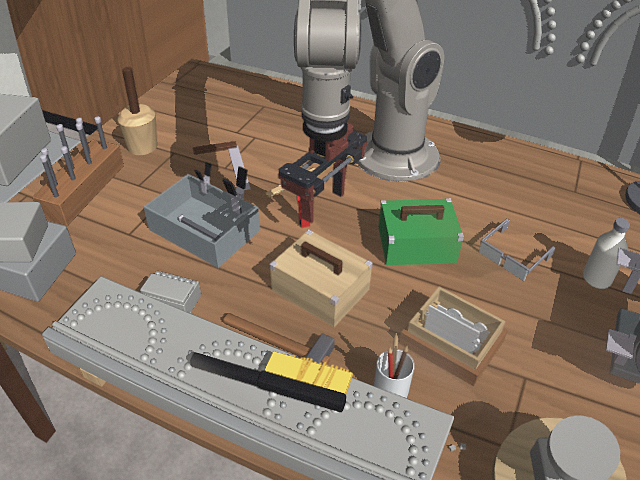

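View pics/top3.png

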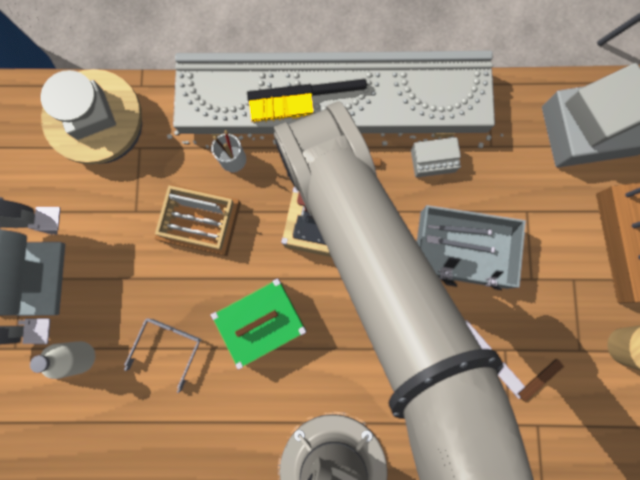

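Run:
```python
from h import *
for n in("top","scene"):
    q=np.load(n+"3.npz"); P=cloud(n,q["d"])
    for a,b in((.06,.075),(.078,.11),(.095,.11)):
        m=(P[...,2]>a)&(P[...,2]<b)&(P[...,0]>.47)&(P[...,0]<.65)&(P[...,1]>.2)&(P[...,1]<.42)
        X=P[m]
        if len(X)<5: continue
        r=cv2.minAreaRect((X[:,:2]*1000).astype(np.float32));print(n,a,np.round(r[0],1),np.round(r[1],1),round(r[2],2),m.sum(),X[:,2].max().round(4))
        if a>.076:
            g=np.argwhere(m); print(g.min(0),g.max(0))
    m=(P[...,2]>.066)&(P[...,2]<.09)&(P[...,0]>.44)&(P[...,0]<.65)&(P[...,1]>-.1)&(P[...,1]<.15)
    X=P[m];print("lid",X[:,2].mean(),len(X), [np.round(v,1) for v in cv2.minAreaRect((X[:,:2]*1000).astype(np.float32))])
    if n=="scene": cv2.imwrite("pics/t3.png",cv2.resize(q["p"][270:390,390:530],None,fx=5,fy=5,interpolation=cv2.INTER_CUBIC))
    else: cv2.imwrite("pics/t3b.png",cv2.resize(q["p"][175:265,145:245],None,fx=6,fy=6,interpolation=cv2.INTER_CUBIC))
```

```text
top 0.06 [556.7 317.1] [151.  116.5] 77.32 720 0.0748
top 0.078 [586.  311.7] [114.3   4.3] 77.6 163 0.1072
[194 170] [207 219]
top 0.095 [585.6 309.7] [103.5   4.2] 77.44 97 0.1072
[194 170] [205 216]
lid 0.0804663842320231 746 [array([546.1,  48.6]), array([109.2, 129.4]), np.float64(78.1)]
scene 0.06 [556.5 317.3] [152.6 122.2] 77.89 1214 0.075
scene 0.078 [587.  311.1] [112.8   7.7] 77.63 576 0.1072
[305 426] [342 479]
scene 0.095 [587. 311.] [105.6   7.2] 77.24 236 0.1072
[305 429] [335 479]
lid 0.07961835970603152 3706 [array([542.1,  21. ]), array([167.5, 136. ]), np.float64(78.5)]
```

View pics/t3.png

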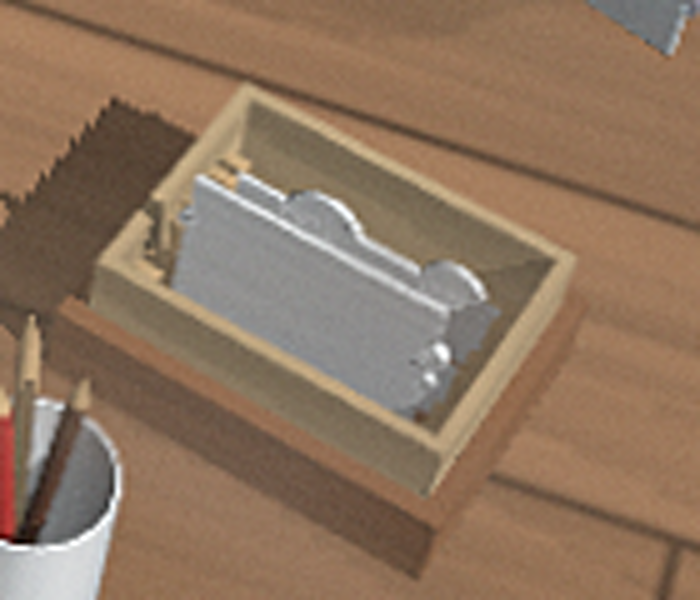

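View pics/t3b.png

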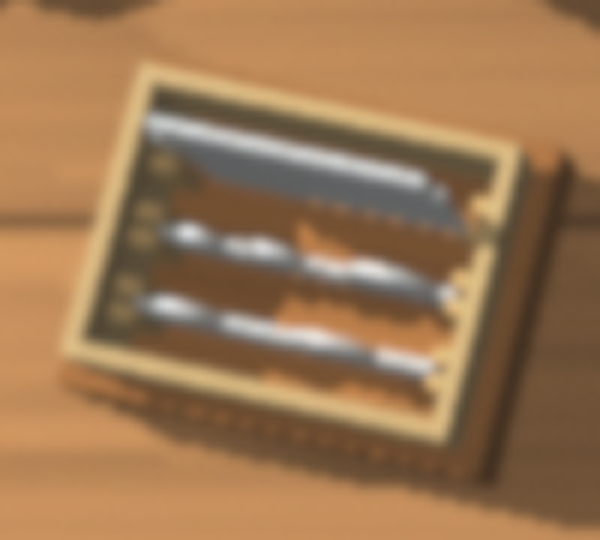

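Emit:
play_rows(
  commands=[
    [[0, -15, -3, 0, 0, 0, 0], [0, -38, -8, 0, 0, 0, 0], [0, -44, -9, 0, 0, 0, 0], [0, -44, -9, 0, 0, 0, 0], [0, -44, -9, 0, 0, 0, 0], [0, -40, -8, 0, 0, 0, 0], [0, -28, -6, 0, 0, 0, 0], [0, -15, -4, 0, 0, 0, 0], [0, 0, 0, 0, 0, 0, -0.04], [0, 0, 0, 0, 0, 0, 0]],
  ],
)

```text
t: 13.55
tcp_pos: [0.4146, -0.2434, 0.2227]
tool_rot: [-2.393, -2.016, 0.019]
force: [0.0, 0.5, -0.2]
opening: 0.0876
```

Run:
```python
from h import *
st();print(delta([.4247,-.2456,.18],-9.3))
```

```text
t 13.55 tcp [ 0.4146 -0.2434  0.2227] yaw_y -9.76 zax [-0.017  0.002 -1.   ] F [ 0.   0.5 -0.2] open 0.0876 q [ 0.96  0.22 -0.64  1.96  0.16  1.02  0.08]
(array([-0.4, 11. , 42.5]), array([-0.017,  0.001, -0.008]))
```

Run:
```python
from h import *
a=np.radians(-9.2);u=np.array([np.cos(a),np.sin(a)]);v=np.array([-np.sin(a),np.cos(a)])
for n in("top","scene"):
    q=np.load(n+"0.npz"); P=cloud(n,q["d"]).reshape(-1,3); U=P[:,:2]@u*1000; V=P[:,:2]@v*1000; Z=P[:,2]*1000
    c=np.array([.4247,-.2456]); print("clip ref U,V",c@u*1000,c@v*1000)
    b=(U>420)&(U<500)&(abs(V-c@v*1000)<16)
    for z0 in range(95,146,6):
        s=b&(Z>z0)&(Z<=z0+6); 
        lo=U[s&(U<455)]; hi=U[s&(U>461)]
        f=lambda x: np.percentile(x,[2,50,98]).round(1) if len(x)>3 else None
        print(n,z0,f(lo),f(hi),"V",f(V[s]))
    for v0 in range(-290,-130,20):
        s=(U>420)&(U<490)&(V>v0)&(V<v0+20)&(abs(Z-72)<2.5); 
        if s.sum()>3: print("wall",v0,np.percentile(U[s],[5,50,95]).round(1),s.sum())
```

```text
clip ref U,V 458.50359147361263 -174.53912628920358
top 95 [443.1 445.8 446.8] [470.6 471.9 473.3] V [-183.9 -173.7 -162.5]
top 101 [438.8 444.8 445.4] [471.4 473.3 475.2] V [-185.1 -170.2 -162.7]
top 107 [440.3 443.  443.4] [474.2 475.5 476.9] V [-184.7 -170.1 -162.4]
top 113 [435.9 440.7 442. ] [474.8 477.2 479.8] V [-186.5 -175.7 -162.8]
top 119 [437.  439.1 439.9] [476.8 478.9 481.5] V [-188.2 -174.1 -162.2]
top 125 [432.7 437.1 438.6] [478.7 480.7 484.8] V [-184.  -171.4 -162.8]
top 131 [428.8 432.5 436.2] [480.5 482.5 486.4] V [-187.7 -175.8 -163.2]
top 137 [428.8 431.7 434.8] [482.7 486.2 489.3] V [-187.3 -174.7 -163. ]
top 143 None None V None
wall -290 [450.6 458.  464.1] 8
wall -270 [455.  459.5 462.1] 17
wall -250 [457.4 459.6 461.2] 12
wall -230 [457.6 459.3 460.9] 16
wall -210 [457.  459.  460.7] 15
wall -190 [456.8 466.9 467.3] 4
wall -170 [454.5 459.1 467.4] 16
wall -150 [457.  458.3 460.5] 12
clip ref U,V 458.50359147361263 -174.53912628920358
scene 95 [442.  445.6 449.4] [472.  476.6 477.7] V [-187.4 -171.8 -162.4]
scene 101 [439.5 443.9 448. ] [476.7 478.5 481. ] V [-186.1 -173.1 -161.4]
scene 107 [438.2 442.4 446.1] [474.8 479.3 481.3] V [-186.5 -171.6 -162.3]
scene 113 [435.2 440.6 444. ] [475.9 481.6 484.1] V [-185.7 -172.  -163.1]
scene 119 [433.3 438.1 441.7] [481.2 484.3 485.7] V [-188.  -172.8 -162.7]
scene 125 [434.2 436.9 439.9] [481.  484.3 487.6] V [-185.8 -172.7 -162.3]
scene 131 [426.9 434.5 438.3] [482.8 486.8 489. ] V [-186.4 -172.7 -163.4]
scene 137 [428.6 433.  437.6] [483.1 486.6 489.8] V [-187.1 -174.6 -161.6]
scene 143 None None V None
wall -290 [459.8 465.2 467.8] 9
wall -270 [456.5 460.  465.5] 14
wall -250 [455.9 459.3 463.2] 16
wall -230 [458.9 461.1 462. ] 7
wall -210 [457.9 460.2 462.4] 5
wall -190 [468.  468.9 470.5] 8
wall -170 [454.9 459.6 469.8] 21
wall -150 [456.4 458.8 462. ] 15
```

Emit:
play_rows(
  commands=[
    [[0, 0, 11, 12, -0.017, 0.001, -0.008], [0, 0, 0, 25, 0, 0, 0], [0, 0, 0, 5, 0, 0, 0], [0, 0, 0, 0, 0, 0, 0]],
  ],
)

```text
t: 14.05
tcp_pos: [0.4232, -0.2457, 0.178]
tool_rot: [-2.395, -2.029, 0.003]
force: [0.5, -0.8, 0.2]
opening: 0.0877
```

Run:
```python
from h import *
st();print(delta([.4253,-.2457,.099],-9.2))
```

```text
t 14.05 tcp [ 0.4232 -0.2457  0.178 ] yaw_y -9.47 zax [-0.003  0.001 -1.   ] F [ 0.5 -0.8  0.2] open 0.0877 q [ 0.94  0.29 -0.63  2.    0.21  0.92  0.03]
(array([ 0.3,  2.3, 79. ]), array([-0.003, -0.   , -0.005]))
```

Emit:
play_rows(
  commands=[
    [[0, 0, 2, 12, -0.003, 0, -0.005], [0, 0, 0, 20, 0, 0, 0], [0, 0, 0, 20, 0, 0, 0], [0, 0, 0, 16, 0, 0, 0], [0, 0, 0, 5, 0, 0, 0], [0, 0, 0, 0, 0, 0, 0]],
  ],
)

```text
t: 14.8
tcp_pos: [0.4273, -0.2469, 0.1036]
tool_rot: [2.388, 2.034, 0.003]
force: [0.4, -0.3, -0.1]
opening: 0.0879
```

Run:
```python
from h import *
st();print(delta([.4253,-.2457,.099],-9.2))
p,d=env.grab_frame("scene"); cv2.imwrite("pics/s4.png",cv2.resize(p[90:260,140:340],None,fx=3.5,fy=3.5,interpolation=cv2.INTER_CUBIC))
```

```text
t 14.8 tcp [ 0.4273 -0.2469  0.1036] yaw_y -9.16 zax [ 0.004 -0.002 -1.   ] F [ 0.4 -0.3 -0.1] open 0.0879 q [ 0.89  0.4  -0.59  2.06  0.32  0.76 -0.06]
(array([ 0.9, -2.2,  4.6]), array([0.005, 0.001, 0.001]))
```

View pics/s4.png

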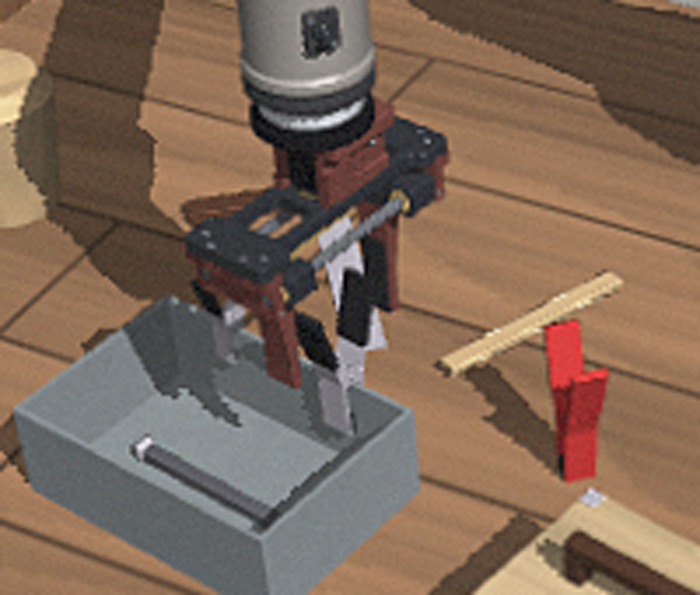

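Emit:
play_rows(
  commands=[
    [[0.1, 1, -2, 4, 0.005, 0.001, 0], [0.2, 0, 0, 0, 0, 0, 0], [0.2, 0, 0, 0, 0, 0, 0], [0.2, 0, 0, 0, 0, 0, 0]],
  ],
  force=28,
)

```text
t: 15.35
tcp_pos: [0.4265, -0.2462, 0.101]
tool_rot: [2.39, 2.035, 0.0]
force: [-0.1, 0.5, -0.4]
opening: 0.0703
```

Run:
```python
from h import *
st();print(delta([.4253,-.2457,.099],-9.2))
```

```text
t 15.35 tcp [ 0.4265 -0.2462  0.101 ] yaw_y -9.18 zax [ 0.002 -0.002 -1.   ] F [-0.1  0.5 -0.4] open 0.0703 q [ 0.88  0.4  -0.59  2.06  0.32  0.76 -0.06]
(array([ 0.3, -1.2,  2. ]), array([0.002, 0.002, 0.   ]))
```

Emit:
play_rows(
  commands=[
    [[0.25, 0, -1.5, 2.5, 0.002, 0.002, 0], [0.35, 0, 0, 0, 0, 0, 0], [0.45, 0, 0, 0, 0, 0, 0], [0.45, 0, 0, 0, 0, 0, 0]],
  ],
)

```text
t: 15.85
tcp_pos: [0.4266, -0.2466, 0.1]
tool_rot: [2.39, 2.034, 0.002]
force: [-1.3, 0.3, 2.9]
opening: 0.0489
```

Run:
```python
from h import *
st();print(delta([.4253,-.2457,.099],-9.2))
```

```text
t 15.85 tcp [ 0.4266 -0.2466  0.1   ] yaw_y -9.19 zax [ 0.003 -0.001 -1.   ] F [-1.3  0.3  2.9] open 0.0489 q [ 0.88  0.41 -0.59  2.06  0.32  0.76 -0.06]
(array([ 0.7, -1.4,  1. ]), array([0.003, 0.001, 0.   ]))
```

Emit:
play_rows(
  commands=[
    [[0.55, 0, -1, 1, 0, 0, 0], [0.65, 0, 0, 0, 0, 0, 0], [0.75, 0, 0, 0, 0, 0, 0], [0.85, 0, 0, 0, 0, 0, 0], [1, 0, 0, 0, 0, 0, 0], [1, 0, 0, 0, 0, 0, 0]],
  ],
)

```text
t: 16.6
tcp_pos: [0.4292, -0.2475, 0.1015]
tool_rot: [2.384, 2.03, 0.007]
force: [0.5, -0.1, 1.6]
opening: 0.0238
```

Run:
```python
from h import *
st();print(delta([.4253,-.2457,.099],-9.2))
p,d=env.grab_frame("scene"); cv2.imwrite("pics/s5.png",cv2.resize(p[90:260,140:340],None,fx=3.5,fy=3.5,interpolation=cv2.INTER_CUBIC))
```

```text
t 16.6 tcp [ 0.4292 -0.2475  0.1015] yaw_y -9.17 zax [ 0.01  -0.004 -1.   ] F [ 0.5 -0.1  1.6] open 0.0238 q [ 0.88  0.4  -0.59  2.06  0.32  0.75 -0.06]
(array([ 1.1, -4.2,  2.5]), array([0.011, 0.003, 0.   ]))
```

View pics/s5.png

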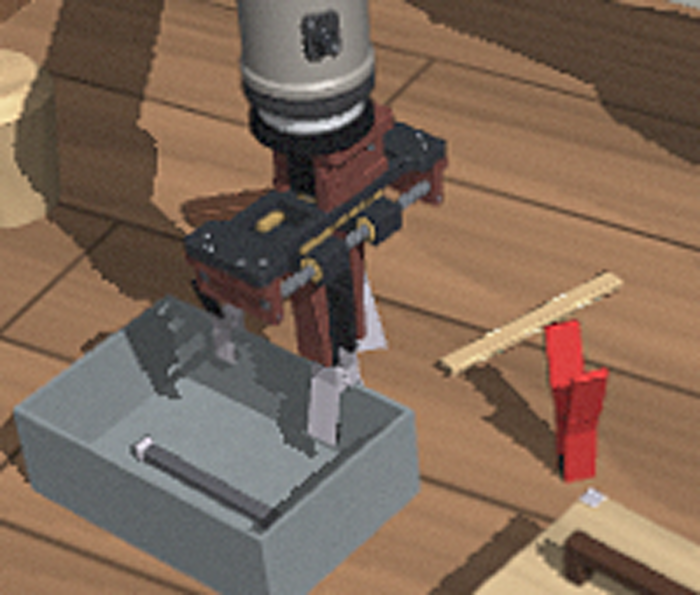

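Emit:
play_rows(
  commands=[
    [[1, 0, 0, -5, 0, 0, 0], [1, 0, 0, -10, 0, 0, 0], [1, 0, 0, -20, 0, 0, 0], [1, 0, 0, -25, 0.01, 0.003, 0], [1, 0, 0, -30, 0, 0, 0], [1, 0, 0, -30, 0, 0, 0], [1, 0, 0, -20, 0, 0, 0], [1, 0, 0, 0, 0, 0, 0]],
  ],
)

```text
t: 17.65
tcp_pos: [0.4267, -0.246, 0.2482]
tool_rot: [-2.389, -2.036, 0.002]
force: [-0.3, 0.8, -1.2]
opening: 0.0238
```

Run:
```python
from h import *
st();print(delta([.5858,.3107,.26],-12.5))
for n in("scene","top"):
    p,d=env.grab_frame(n); np.savez(n+"6.npz",p=p,d=d); cv2.imwrite(f"pics/{n}6.png",p)
    if n=="scene": cv2.imwrite("pics/s6.png",cv2.resize(p[60:260,140:340],None,fx=3,fy=3,interpolation=cv2.INTER_CUBIC))
```

```text
t 17.65 tcp [ 0.4267 -0.246   0.2482] yaw_y -9.12 zax [-0.003  0.002 -1.   ] F [-0.3  0.8 -1.2] open 0.0238 q [ 0.98  0.21 -0.66  1.91  0.15  1.07  0.1 ]
(array([574.9,  68.9, -11.4]), array([-0.003, -0.001,  0.059]))
```

View pics/s6.png

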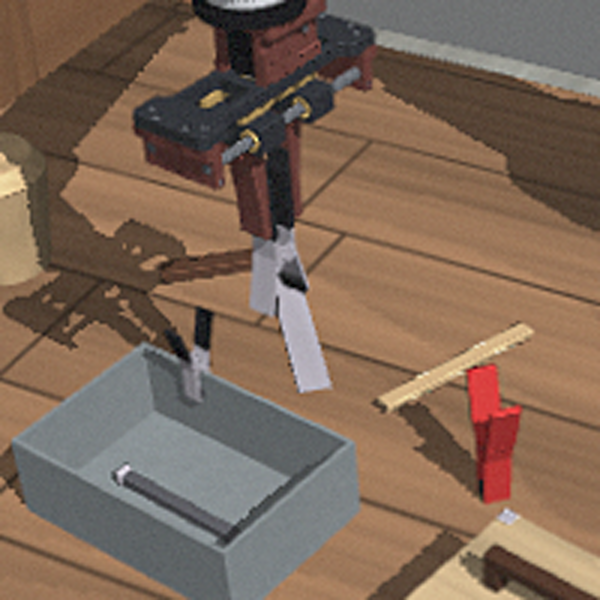

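Run:
```python
from h import *
s,R=st()
for n in("scene","top"):
    q=np.load(n+"6.npz"); P=cloud(n,q["d"]); 
    T=(P-s["tcp_pos"])@R*1000
    m=(T[...,2]>3)&(T[...,2]<90)&(abs(T[...,0])<30)&(abs(T[...,1])<45)
    X=T[m]; print(n,m.sum())
    for z in range(3,90,6):
        Y=X[(X[:,2]>=z)&(X[:,2]<z+6)]
        for nm,W in(("-y",Y[Y[:,1]<0]),("+y",Y[Y[:,1]>=0])):
            if len(W)>3: print(z,nm,len(W),"x",np.percentile(W[:,0],[3,50,97]).round(1),"y",np.percentile(W[:,1],[3,50,97]).round(1))
```

```text
t 17.75 tcp [ 0.4256 -0.2456  0.2463] yaw_y -9.11 zax [-0.006  0.003 -1.   ] F [ 0.2 -1.  -1.2] open 0.0236 q [ 0.98  0.21 -0.66  1.92  0.15  1.07  0.1 ]
scene 368
3 -y 13 x [-3.1  6.4 11.3] y [-9.1 -6.5 -4.4]
3 +y 12 x [-9.4  2.9  9.1] y [ 9.4 11.  13.6]
9 -y 11 x [-3.7  3.2 10.2] y [-8.6 -7.2 -4.3]
9 +y 21 x [-9.1  5.1 10.6] y [ 1.6 11.4 13.6]
15 -y 17 x [-3.8  3.6 11.1] y [-8.7 -6.2 -1.7]
15 +y 27 x [-7.7  5.6 11.8] y [ 0.8 11.3 14.6]
21 -y 7 x [-0.4 10.7 12.3] y [-8.  -5.1 -0.1]
21 +y 29 x [-10.4   2.8  11.8] y [ 2.6 12.1 15.8]
27 -y 5 x [ 8.4  9.7 10.6] y [-11.6  -9.   -1.8]
27 +y 26 x [-9.9  4.2 10.7] y [ 1.3 13.2 17. ]
33 -y 8 x [ 0.9  8.  12.1] y [-13.3  -9.2  -7.8]
33 +y 22 x [-8.7  0.1 11.3] y [13.1 16.  19. ]
39 -y 12 x [-2.4  6.1 13.4] y [-15.5 -11.2  -9.3]
39 +y 29 x [-12.5  -1.3  10. ] y [15.  17.  20.7]
45 -y 16 x [-6.6  0.8 12.6] y [-15.4 -12.   -8.6]
45 +y 22 x [-10.2  -0.8  11.1] y [16.1 19.3 22.7]
51 -y 24 x [-10.7   3.   11.2] y [-17.4 -12.   -8.6]
51 +y 24 x [-9.8  6.8 11.4] y [13.2 19.8 22.6]
57 -y 15 x [-10.    6.3  11.7] y [-18.5 -12.4 -10.4]
57 +y 24 x [-12.1  -0.8  11.2] y [15.2 20.4 23.3]
top 139
9 -y 4 x [ 8.9  9.7 10.1] y [-9.4 -8.5 -5.6]
15 -y 4 x [6.5 8.9 9.7] y [-9.7 -5.1 -1.2]
15 +y 15 x [ 0.3  7.4 10.5] y [1.3 5.2 8.9]
21 -y 12 x [ 5.9  9.5 13.1] y [-10.   -3.8  -0.5]
21 +y 4 x [ 8.7  9.5 10.6] y [ 1.7  8.3 11.2]
27 -y 7 x [3.3 5.8 9.8] y [-12.3 -11.2  -8.3]
27 +y 4 x [ 8.2 10.9 12.9] y [ 1.4  3.8 11. ]
33 -y 10 x [ 3.4 10.  12.4] y [-14.9 -13.  -11.2]
39 -y 7 x [2.2 6.2 9.3] y [-15.7 -15.1 -12.4]
45 -y 8 x [ 0.5  8.5 12.1] y [-17.4 -16.2 -14.3]
45 +y 7 x [-2.8 10.5 12.4] y [11.9 12.9 17.2]
51 -y 11 x [-0.8  7.  12.4] y [-18.7 -17.5 -14.1]
51 +y 12 x [-7.1  6.8 12.1] y [13.2 15.2 19.8]
57 -y 12 x [-6.3  5.1 12.1] y [-19.8 -18.9 -12.1]
57 +y 5 x [-1.  12.2 12.8] y [15.6 20.7 21.4]
63 -y 6 x [-6.3  2.9 11.2] y [-20.4 -19.9 -18.6]
```

Emit:
play_rows(
  commands=[
    [[1, 12, 1, -5, 0, 0, 0], [1, 28, 3, -5, 0, 0, 0], [1, 38, 4, -2, 0, 0, 0], [1, 40, 5, 0, 0, 0, 0], [1, 40, 5, 0, 0, 0, 0], [1, 40, 5, 0, 0, 0, 0], [1, 40, 5, 0, 0, 0, 0], [1, 40, 5, 0, 0, 0, 0], [1, 40, 5, 0, 0, 0, 0], [1, 40, 5, 0, 0, 0, 0], [1, 40, 5, 0, 0, 0, 0], [1, 40, 5, 0, 0, 0, 0], [1, 30, 4, 0, 0, 0, 0], [1, 20, 2, 0, 0, 0, 0], [1, 10, 1, 0, 0, 0, 0], [1, 0, 0, 0, 0, 0, 0]],
  ],
)

```text
t: 19.75
tcp_pos: [0.5556, 0.2648, 0.2498]
tool_rot: [-2.362, -2.031, 0.025]
force: [-0.3, -0.9, -0.7]
opening: 0.0237
```

Run:
```python
from h import *
st();print(delta([.5848,.3109,.22],-12.5))
```

```text
t 19.75 tcp [0.5556 0.2648 0.2498] yaw_y -8.6 zax [-0.029  0.01  -1.   ] F [-0.3 -0.9 -0.7] open 0.0237 q [ 0.06  0.49 -0.83  1.61  0.35  1.22 -0.99]
(array([49.8, 22.9, 29.4]), array([-0.03 , -0.004,  0.068]))
```

Emit:
play_rows(
  commands=[
    [[1, 15, 6, 0, -0.02, -0.004, 0.04], [1, 20, 10, 0, -0.01, 0, 0.028], [1, 12, 6, 10, 0, 0, 0], [1, 0, 0, 10, 0, 0, 0], [1, 0, 0, 0, 0, 0, 0]],
  ],
)

```text
t: 20.38
tcp_pos: [0.5863, 0.3016, 0.2264]
tool_rot: [2.454, 1.957, -0.009]
force: [0.4, 0.5, -1.7]
opening: 0.0238
```

Run:
```python
from h import *
st();print(delta([.5848,.3109,.20],-12.5))
```

```text
t 20.375 tcp [0.5863 0.3016 0.2264] yaw_y -12.87 zax [-0.003 -0.006 -1.   ] F [ 0.4  0.5 -1.7] open 0.0238 q [-0.04  0.57 -0.78  1.55  0.42  1.21 -1.12]
(array([ 8.9, -3.5, 26.3]), array([-0.001,  0.006, -0.006]))
```

Emit:
play_rows(
  commands=[
    [[1, 9, -3.5, 8, 0, 0.006, -0.006], [1, 0, 0, 12, 0, 0, 0], [1, 0, 0, 6, 0, 0, 0], [1, 0, 0, 0, 0, 0, 0]],
  ],
)

```text
t: 20.88
tcp_pos: [0.5843, 0.3103, 0.1982]
tool_rot: [-2.45, -1.965, 0.003]
force: [-0.8, 0.2, -0.8]
opening: 0.0237
```

```bash
cat > meas.py <<'E'
from h import *
import sys
tag=sys.argv[1]
for n in("scene","top"):
    p,d=env.grab_frame(n); s=env.sense(); R=Ro.from_rotvec(s["tool_rot"]).as_matrix()
    P=cloud(n,d); T=(P-s["tcp_pos"])@R*1000
    if n=="scene": cv2.imwrite(f"pics/s{tag}.png",cv2.resize(p[190:390,380:580],None,fx=3,fy=3,interpolation=cv2.INTER_CUBIC))
    else: cv2.imwrite(f"pics/t{tag}.png",cv2.resize(p[140:280,120:280],None,fx=4,fy=4,interpolation=cv2.INTER_CUBIC))
    m=(T[...,2]>30)&(T[...,2]<68)&(abs(T[...,0])<14)&(abs(T[...,1])<35)
    X=T[m]
    for z in range(36,68,6):
        Y=X[(X[:,2]>=z)&(X[:,2]<z+6)]
        for nm,W in(("-y",Y[Y[:,1]<-5]),("0",Y[abs(Y[:,1])<5]),("+y",Y[Y[:,1]>=5])):
            if len(W)>3: print(n,z,nm,len(W),"x",np.percentile(W[:,0],[3,50,97]).round(1),"y",np.percentile(W[:,1],[3,50,97]).round(1))
    # template strip seen either side
    m=(P[...,2]>.085)&(P[...,2]<.109)&(abs(T[...,0])<62)&(abs(T[...,0])>20)&(abs(T[...,1])<14)
    X=T[m]; 
    if len(X)>20: print(n,"template in tool: y slope",np.polyfit(X[:,0],X[:,1],1).round(3),"x range",np.percentile(X[:,0],[1,99]).round(1),len(X))
st();print(delta([.5848,.3109,.1505],-12.5))
E
python3 meas.py 7
```

```text
scene 36 +y 34 x [-9.8  0.9 10.9] y [11.4 13.7 16.5]
scene 42 -y 5 x [5.8 8.7 9.8] y [-15.1 -13.9 -12.8]
scene 42 +y 38 x [-10.5  -1.3  10.5] y [11.7 15.  18.8]
scene 48 -y 9 x [ 4.8  8.4 10.1] y [-17.5 -15.3 -12.9]
scene 48 +y 35 x [-8.2  2.8 10.9] y [12.9 16.6 19.6]
scene 54 -y 13 x [ 4.9  9.  11.5] y [-18.  -13.  -11.5]
scene 54 +y 38 x [-10.7  -1.1  11.4] y [14.4 18.2 21.2]
scene 60 -y 4 x [ 5.6  6.8 10.1] y [-15.  -13.5 -12.6]
scene 60 +y 35 x [-9.6  1.8 11.3] y [16.3 19.8 21.7]
scene 66 +y 4 x [-10.2  -1.2   7.8] y [19.7 20.  20.2]
scene template in tool: y slope [-0.008  2.316] x range [-50.2  53.6] 267
t 20.975 tcp [0.5847 0.3105 0.199 ] yaw_y -12.55 zax [-0.001  0.    -1.   ] F [ 0.1  0.5 -1.8] open 0.0238 q [-0.06  0.59 -0.77  1.57  0.44  1.16 -1.14]
(array([ 0.4,  0. , 48.5]), array([-0.001,  0.   , -0.001]))
```

View pics/s7.png

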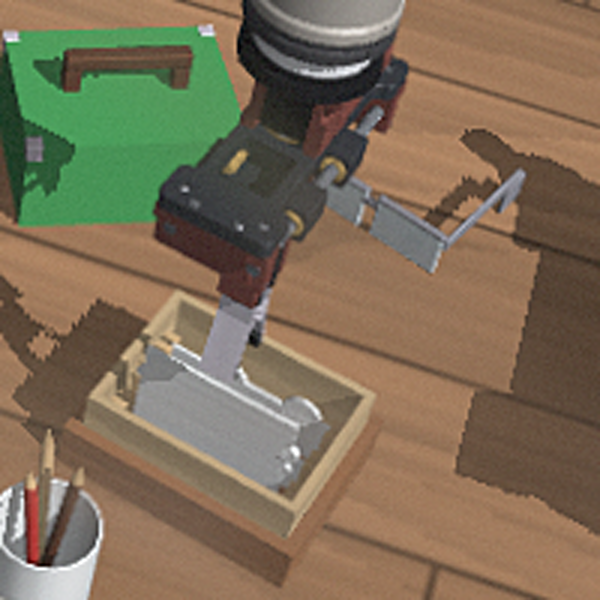

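The far jaw hangs behind the edge and the near jaw at crop (225,350) in front of it. Both match the template line to about 1 mm, so I'll descend in small steps.

Emit:
play_rows(
  commands=[
    [[1, 1, 0, 8, 0, 0, 0], [1, 0, 0, 8, 0, 0, 0], [1, 0, 0, 8, 0, 0, 0], [1, 0, 0, 4, 0, 0, 0], [1, 0, 0, 0, 0, 0, 0]],
  ],
)

```text
t: 21.6
tcp_pos: [0.5851, 0.3115, 0.1692]
tool_rot: [-2.451, -1.965, 0.0]
force: [-0.6, -0.1, -1.0]
opening: 0.0233
```

```bash
python3 meas.py 8
```

```text
scene 36 +y 39 x [-9.2  1.4 10.8] y [11.  13.5 16.5]
scene 42 +y 32 x [-10.3  -0.8  10.4] y [13.4 15.5 18. ]
scene 48 -y 5 x [ 4.8  6.  10.1] y [-14.8 -14.  -11.3]
scene 48 +y 36 x [-10.4   1.5   9.9] y [14.3 16.9 19.9]
scene 54 -y 11 x [ 5.4  8.4 10.7] y [-18.2 -13.4 -11.5]
scene 54 +y 34 x [-10.2   0.2  11.6] y [13.7 18.4 21.5]
scene 60 +y 36 x [-10.1   1.2  11.2] y [14.8 19.3 21.3]
scene 66 +y 4 x [-7.8  3.5  5.9] y [18.7 19.4 20.5]
scene template in tool: y slope [-0.007  1.703] x range [-52.2  52.2] 280
t 21.7 tcp [0.5853 0.3117 0.1697] yaw_y -12.56 zax [-0.     0.001 -1.   ] F [-0.1  0.1 -1.9] open 0.0237 q [-0.07  0.62 -0.76  1.6   0.46  1.11 -1.16]
(array([-0.9, -0.3, 19.2]), array([-0.   , -0.001, -0.001]))
```

Centred: template at x 0 and y≈0.5 in the tool frame, with the clip at about (0.5, 0.7). Now the last 19 mm.

Emit:
play_rows(
  commands=[
    [[1, 0, 0, 6, 0, 0, 0], [1, 0, 0, 6, 0, 0, 0], [1, 0, 0, 5, 0, 0, 0], [1, 0, 0, 2, 0, 0, 0], [1, 0, 0, 0, 0, 0, 0], [1, 0, 0, 0, 0, 0, 0]],
  ],
)

```text
t: 22.45
tcp_pos: [0.5855, 0.3119, 0.1497]
tool_rot: [-2.451, -1.965, -0.002]
force: [0.2, -0.1, -0.5]
opening: 0.0235
```

```bash
python3 meas.py 9; python3 -c "
import cv2;a=cv2.imread('pics/s9.png');b=cv2.imread('pics/t9.png');print(a.shape,b.shape)"
```

```text
scene 36 +y 30 x [-9.5  1.9 11.4] y [11.3 14.  17.7]
scene 42 0 4 x [ 9.6 10.3 13.1] y [-0.7  2.1  3.3]
scene 42 +y 36 x [-10.2  -0.9  10.4] y [12.9 15.9 17.6]
scene 48 -y 11 x [ 5.3  7.5 10.6] y [-19.3 -15.1 -10.9]
scene 48 0 5 x [ 9.6 11.4 12.5] y [-2.5  1.1  2. ]
scene 48 +y 37 x [-10.8   0.1  11.4] y [13.5 17.6 20.6]
scene 54 -y 6 x [ 5.4  8.  10.4] y [-16.1 -12.5 -10.7]
scene 54 0 8 x [ 8.9 10.9 13.4] y [0.3 1.6 4.1]
scene 54 +y 35 x [-10.2   0.2  11.5] y [14.8 18.9 21.6]
scene 60 0 5 x [ 8.7 10.1 11.8] y [-0.3  0.9  3. ]
scene 60 +y 25 x [-8.6  2.4 10.8] y [16.2 19.8 23.1]
scene 66 +y 4 x [-7.4 -3.1  4.3] y [18.1 18.7 18.9]
scene template in tool: y slope [-0.004  1.416] x range [-52.7  52.2] 279
t 22.55 tcp [0.5855 0.3119 0.1498] yaw_y -12.56 zax [ 0.001  0.001 -1.   ] F [1.  0.3 0.2] open 0.0237 q [-0.08  0.64 -0.75  1.61  0.48  1.08 -1.17]
(array([-1.1, -0.5, -0.7]), array([ 0.   , -0.001, -0.001]))
(600, 600, 3) (560, 640, 3)
```

View pics/s9.png

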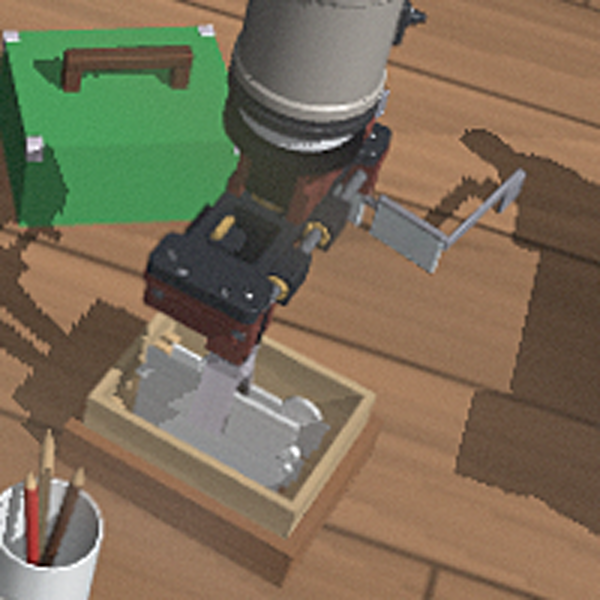

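View pics/t9.png

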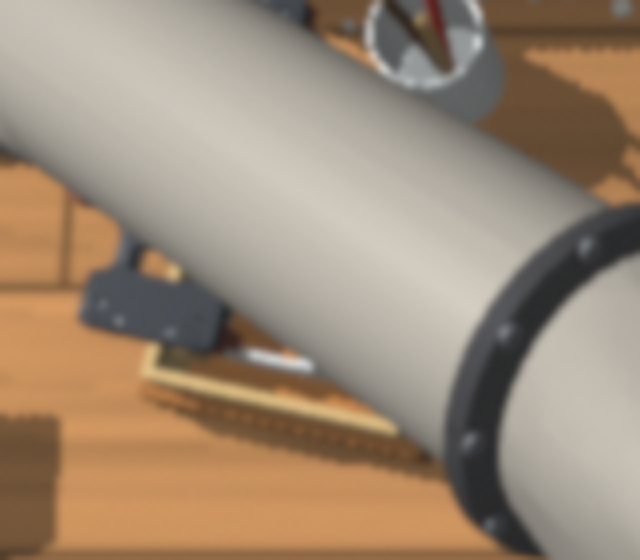

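Run:
```python
from h import *
p,d=env.grab_frame("scene"); cv2.imwrite("pics/full9.png",p)
s,R=st(); print(abs(s["joint_velocities"]).max())
```

```text
t 22.6 tcp [0.5855 0.3119 0.1498] yaw_y -12.57 zax [ 0.001  0.001 -1.   ] F [ 0.4  0.4 -0.5] open 0.0238 q [-0.08  0.64 -0.75  1.61  0.48  1.08 -1.17]
0.0022557095158882443
```

View pics/full9.png

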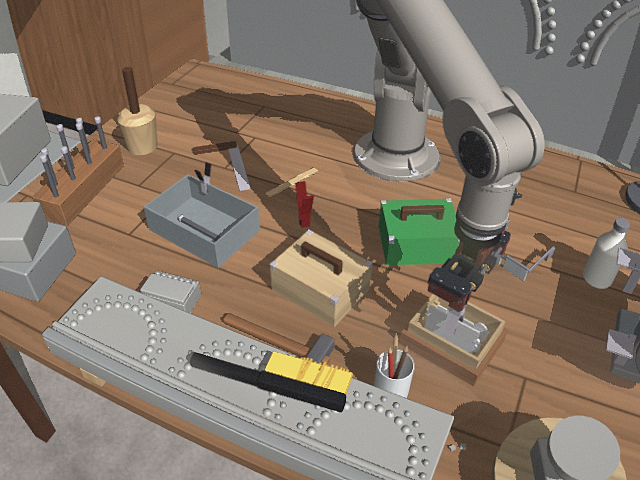

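The lid lies flat at (320,275), the small clip is still on the tray wall at (205,178), and the large clip straddles the template at (452,318). The other tools have not moved. I'm handing in.

```bash
python3 -c "
from station import env
print(env.close_job())"
```

```text
the job is handed in; nothing more can be done
None
```

The job is done and handed in at about 22.6 s. The lid is off and set flat on the free middle of the bench. The large clip is squeezed open and held jaws down over the middle of the tall template's top edge.

- **Lid:** lifted straight up about 114 mm, carried across and lowered until it touched the bench (a push of about 24 N) before I let go. Its top then measured about 80 mm high, so it is lying flat.
- **Clip opening:** the fingers read 23.7 mm over the handles, which matches fully open.
- **Clip position:** the jaws' inner faces are about 12 and 15 mm from the gripper's centre line, with the template near the centre between them. The clip is within about 1 mm of the middle of the edge, and the tips reach about 17 mm below it.
- **No contact:** the wrist force is near zero and the arm is still, so nothing suggests the clip is touching the template.
- **Other tools:** the last picture shows the small clip, the other tools and both look-alikes where they were.

- **Jaw measurement less certain:** the arm hid the jaws from the top camera in the final pose. The jaw positions come from the scene camera only, and few of its pixels showed the far jaw.

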